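# Lock the optical rail carrier and set the diffuser ball on it

### The job

Slide the carrier along the optical rail until it is up against the stop block and flip its cam lever fully down to lock it there. Then take the white ball from its storage ring and set it gently in the cup on the carrier's post; do not drop it on the bench, and do not shift the circuit-board module.

Things in the scene. Friction and masses are not known exactly. Their poses are not given: they have to be found in the camera images.
- rail: aluminium optical rail 360 mm long (its y axis), 44 mm wide (x), 23 mm high, bolted to the black breadboard; origin at the centre of its underside. Its -x side faces the robot. Its +y is the way to the stop.
- carrier (a joint): position in m of the carrier along the rail's +y, 0 at the rail's centre, limits -0.14 to 0.14. While unlocked it slides with about 2 N of friction. The carrier is a dark steel block 64 mm across (x) x 70 mm along the rail, top 44 mm above the bench, with a central post (16 mm thick, with a 28 mm collar up to 54 mm) that bears the cup at 80 to 98 mm
- cup (a point): centre of the mouth of the round aluminium cup on the carrier's post: outer diameter 32 mm, inner 24 mm, 18 mm tall, mouth 98 mm above the bench; axes as the rail's. The ball's centre lies 22 mm above this point when it is seated. The cup can be pinched from above to slide the carrier
- carrier_face (a point): middle of the carrier's end face that meets the stop (+y end), 34 mm above the bench; axes as the rail's
- stop: stop block clamped on the rail, fixed: dark steel, 60 mm across the rail, 24 mm along it, 50 mm high, with an 18 mm steel thumbscrew on top up to 62 mm; origin at the bench under its centre, axes as the rail's
- stop_face (a point): middle of the stop's face (-y end) that the carrier comes to lie against, 34 mm above the bench; axes as the rail's
- lever (a joint): angle in rad of the cam lever on the carrier's robot side: 0 = free, handle slants up 57 degrees from level and towards the robot; 1.0 = level, fully down, locked (above 0.93). Starts at 0 to 0.15; stays where left. From about 0.2 the cam bites, the push needed near the tip rises to some 10 N (more if fast), easing at the end, and the carrier no longer slides freely; down, it holds against 10 N
- lever_hinge (a point): the lever's hinge axis, 36 mm above the bench, 40 mm from the rail's centre plane towards the robot (rail -x); the hinge line runs along the rail
- lever_tip (a point): centre line of the lever's rounded tip (14 mm thick), 66 mm from the hinge. The handle is a steel flat 22 mm wide (along the rail) and 8 mm thick. Press it down on its upper face (the one towards the post); it can be pushed with closed fingers. When locked the tip lies 106 mm from the rail's centre plane, 36 mm above the bench
- store: storage ring for the ball, aluminium, fixed to the bench: foot 48 mm, ring outer diameter 34 mm, inner 24 mm, 12 mm high; origin at the centre of its underside; on the left or the right of the rail
- ball_center (a point): centre of the white plastic ball, 50 mm diameter, about 80 g; at the start 34 mm above the bench, on the storage ring; free to roll
- pcb: green circuit board on a black 70 x 60 mm base, 33 mm high, loose, on the other side of the rail from the ball; origin at the centre of its underside. To be left alone
There are look-alikes about, which are no part of the job. Of the things that look like the part that bears ball_center, the largest one is meant.

How it is judged:
By the outcome, as a careful person would: the job done as asked, in the order asked, and still so for the second after the job is handed in, with the robot touching nothing.
It also fails if it takes over 64 s, if anything falls off the work surface, if the arm or the gripper's body presses on something with over 40 N, if the wrist force passes 120 N, or if a joint passes its speed limit or range.

### The arm

A 7-joint arm with a two-finger parallel gripper is mounted at the origin on the work surface. World frame = base frame: x ahead of the robot, y to its left, z up, the work surface at z = 0. Lengths are in mm, angles in rad, forces in N, time in s.
With the tool pointing down it reaches from about 425 to 925 mm from the base axis. Payload 6.8 kg.
Tool frame: the origin (TCP) lies at the very end of the fingers, on their centre line; the grasp point (between the pads) lies 19 mm behind it; z points along the fingers, y is the direction in which the jaws open and shut (so a half turn about z gives the same grasp; the last joint's range is limited). The gripper opens to 88 mm and grips with 3 to 60 N. Pads are 20 mm wide; open, the fingers measure 115 mm over their backs; the gripper's body (75 mm by 178 mm) begins 61 mm behind the grasp point.
Start: joints at [-1.251, 0.477, 0.022, 1.555, -0.011, 1.109, -0.083], TCP at [280.036, 614.188, 222.664] pointing down, gripper open.
Joint ranges: [-2.96, 2.96], [-0.34, 2.1], [-1.41, 1.46], [0.24, 2.44], [-1.37, 4.51], [0.17, 1.92], [-2.96, 2.96]. Speed limits (rad/s): [2.39, 2.39, 3.14, 3.14, 3.14, 3.14, 3.14].

### API

Orientations are given as a unit quaternion [x, y, z, w].
In Python, from cell import read_state, optics, ticket gives the robot as it stands. The module is installed in compiled form; this text tells all that it offers.
- The arm moves only by the tool move_arm, never from a script. Its argument "moves" is a list of rows, each an object of numbers: "dx", "dy", "dz": the shift along the tool's x, y, z in cm; "rx", "ry", "rz": the turn, a rotation vector about the tool's x, y, z in rad; "gripper": the finger opening in cm, from 0 to 8.78. In form: [{"dx": .., "dy": .., "dz": .., "rx": .., "ry": .., "rz": .., "gripper": ..}, ...]. A call has 1 to 8 rows; each row shifts and turns the pose as measured when the row begins, along the tool's axes as they then stand; what a row does not reach is not made up. A row lasts 1/8 s, in which the tool goes at most 62.5 mm and 10.7 degrees, less where a joint would pass 70% of its speed; a pose out of reach is approached as far as the arm can. A call with a gripper value outside its range is refused whole. The fingers move at their own pace and stop on an object; "newtons" is the grip in N (left out, the last holds). Time passes only in rows, so rows that do not move let the fingers close. It gives the time, the measured TCP pose, the force and the opening at its end, in the units of the state.
- read_state(): the state, without advancing time (a new reading comes with each control period).
- optics.snapshot(name): name is "side" or "top"; returns (picture, depth): 400x640x3 uint8, red, green, blue; 400x640 float32, mm along the optical axis (not along the pixel's ray), 0 where there is no reading.
- optics.calibration(name): a dict with "mtx" (3x3 intrinsics, pixels), "rvec" (rotation vector, rad) and "tvec" (3), from world to camera coordinates, as OpenCV has them. Camera axes: x right, y down, z forward; pixel columns grow to the right and rows downward; lengths in mm; the calibration is good to about 2 mm. A picture is of the moment at which its call begins. calibration takes no time and is no camera call.
- ticket.job_done(): hands the job in, once; it reports no verdict.
The state is a dict: "time_s": time; "q": joint angles; "qd": joint speeds; "joint_efforts": joint torques, N m; "ee_pos": TCP position; "tool_rot": TCP orientation; "force": force on the tool from outside, world axes, zero at the start; "wrist_torque": the same for the moment, N m; "opening": opening from 0.0 (shut) to 1.0 (fully open).
Only numpy, scipy, OpenCV 4.12 (cv2) and the standard library are available. Lean on these libraries where they do the work, as an engineer would, in place of code of your own. Each camera call takes 0.05 s, during which the arm holds its last target.

## Working session

There is one attempt and no reset: what is moved stays moved. The work goes in short steps, Python scripts to look and compute and a tool call to move; the robot and the scene stay as the last step left them, time stands still between calls to the robot, and variables do not carry over. Pictures are saved under pics/ and viewed, and the job is handed in when it is done.

Besides the shell and the picture viewer there is one more tool, called after "Call:" as a command line: name --argument value ..., lists and objects as JSON in quotes. move_arm: Moves the arm, as the interface text tells. Its arguments: {"type":"object","properties":{"moves":{"type":"array","items":{"type":"object","properties":{"dx":{"type":"number"},"dy":{"type":"number"},"dz":{"type":"number"},"rx":{"type":"number"},"ry":{"type":"number"},"rz":{"type":"number"},"gripper":{"type":"number"}}}},"newtons":{"type":"number"}},"required":["moves"]}

```bash
mkdir -p pics; cat > h.py <<'E'
import numpy as np, cv2
from cell import read_state, optics, ticket
from scipy.spatial.transform import Rotation as R
def cloud(name):
    im,d=optics.snapshot(name); c=optics.calibration(name)
    K=np.array(c["mtx"]);Rm=cv2.Rodrigues(np.array(c["rvec"],float))[0];t=np.array(c["tvec"],float).ravel()
    v,u=np.mgrid[:400,:640]
    P=np.stack([(u-K[0,2])/K[0,0]*d,(v-K[1,2])/K[1,1]*d,d],-1)
    W=(P-t)@Rm
    W[d==0]=np.nan
    return im,d,W
def st():
    s=read_state(); print(s["time_s"],np.round(s["ee_pos"],1),np.round(R.from_quat(s["tool_rot"]).as_matrix(),3).tolist(),np.round(s["force"],1),s["opening"],np.round(s["q"],2))
E
python3 - <<'E'
from h import *
st()
for n in ("side","top"):
    im,d,W=cloud(n); np.savez(f"/tmp/{n}0.npz",im=im,d=d,W=W)
    cv2.imwrite(f"pics/{n}0.png",im[:,:,::-1])
    c=optics.calibration(n); print(n,c)
E
```

```text
0.0 [279.8 613.6 221.7] [[-0.91, 0.415, -0.001], [0.415, 0.91, -0.002], [-0.0, -0.002, -1.0]] [0.1 0.2 0. ] 1.0002147351108572 [-1.25  0.48  0.02  1.56 -0.01  1.11 -0.08]
side {'mtx': array([[503.37701525,   0.        , 321.13022039],
       [  0.        , 503.37701525, 198.3941498 ],
       [  0.        ,   0.        ,   1.        ]]), 'rvec': array([ 0.29533606, -2.79462375,  1.24920516]), 'tvec': array([ 531.05310273,  164.65617686, 1156.24808336])}
top {'mtx': array([[370.74963317,   0.        , 318.99069724],
       [  0.        , 370.74963317, 201.45840242],
       [  0.        ,   0.        ,   1.        ]]), 'rvec': array([ 2.18012042, -2.12443826,  0.14635162]), 'tvec': array([  -5.72324234,  548.74135936, 1077.48146224])}
```

View pics/side0.png

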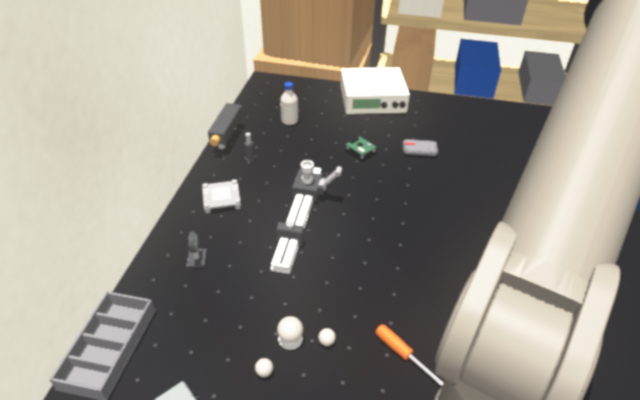

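View pics/top0.png

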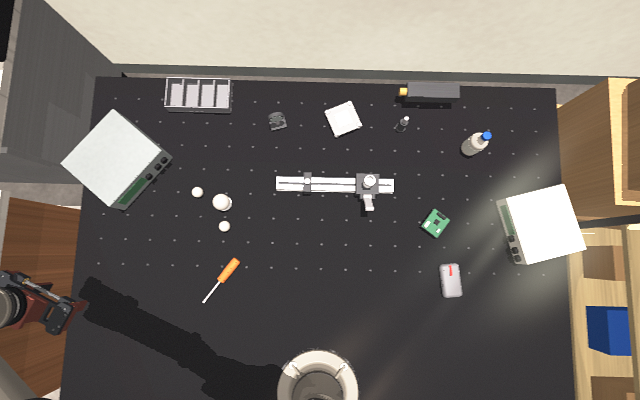

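Side: ball on its ring at (290,330); small white balls at (327,337) and (264,367). Rail runs (285,255)–(305,190) with the carrier at (308,180), the lever to (335,172) and the stop at (290,227). Top: ball candidates (222,202), (197,192) and (224,226). The largest, (222,202), sits on a ring, so it is the one meant. Next I'll measure and enlarge.

```bash
python3 - <<'E'
from h import *
a=np.load("/tmp/top0.npz"); im=a["im"];W=a["W"]
b=np.load("/tmp/side0.npz"); ims=b["im"];Ws=b["W"]
c1=cv2.resize(im[160:240,180:260],(400,400),interpolation=cv2.INTER_CUBIC)
c2=cv2.resize(im[160:220,265:405],(800,343),interpolation=cv2.INTER_CUBIC)
c3=cv2.resize(ims[290:390,240:360],(400,333),interpolation=cv2.INTER_CUBIC)
c4=cv2.resize(ims[150:280,260:360],(400,520),interpolation=cv2.INTER_CUBIC)
cv2.imwrite("pics/c1.png",np.hstack([c1,cv2.copyMakeBorder(c3,0,67,0,0,cv2.BORDER_CONSTANT)])[:,:,::-1])
cv2.imwrite("pics/c2.png",c2[:,:,::-1]); cv2.imwrite("pics/c4.png",c4[:,:,::-1])
# ball fits
from scipy.optimize import least_squares
for nm,X,cs in (("top",W,[(222,202),(197,192),(224,226)]),("side",Ws,[(290,328),(327,337),(264,367)])):
    for (u,v) in cs:
        p=X[v-12:v+13,u-12:u+13].reshape(-1,3); c0=np.nanmedian(X[v-2:v+3,u-2:u+3].reshape(-1,3),0)
        p=p[(np.linalg.norm(p-c0,axis=1)<35)]
        p=p[p[:,2]>c0[2]-18]
        r=least_squares(lambda q:np.linalg.norm(p-q[:3],axis=1)-q[3],[*(c0-[0,0,20]),20],loss="soft_l1").x
        print(nm,u,v,len(p),c0.round(1),r.round(1))
# rail: heights
z=W[...,2]
print("bench",np.nanmedian(z[250:260,300:400]))
sub=W[165:215,265:405]
m=(sub[...,2]>18)&(sub[...,2]<28)
p=sub[m][:,:2].astype(np.float32); print("rail rect",cv2.minAreaRect(p),len(p))
for lo,hi,nm in ((46,54,"stop?"),(38,49,"carrier"),(92,104,"cup")):
    m=(sub[...,2]>lo)&(sub[...,2]<hi); p=sub[m]; v,u=np.nonzero(m); print(nm,len(p),p.mean(0).round(1),p.min(0).round(1),p.max(0).round(1))
for v in range(172,216,1):
    print(v,[f"{W[v,u,0]:.0f},{W[v,u,1]:.0f},{W[v,u,2]:.0f}" for u in (366,368,370)])
E
```

```text
top 222 202 201 [537.4 295.   55.1] [541.1 305.8  34.2  24.1]
top 197 192 95 [569.2 379.6  28.8] [571.6 385.   15.9  16. ]
top 224 226 97 [468.1 291.4  29.6] [469.4 296.1  16.1  16. ]
side 290 328 448 [539.4 315.2  57.5] [542.3 304.   36.6  24.3]
side 327 337 220 [469.1 302.9  31.8] [470.6 294.3  18.8  15.9]
side 264 367 249 [570.4 389.4  31.9] [573.1 383.4  18.7  15.9]
bench -0.5725995733802949
rail rect ((593.7838745117188, -35.9576416015625), (357.00103759765625, 65.9727783203125), 89.95906829833984) 1078
stop? 193 [601.  -23.6  48.9] [ 557.2 -167.1   46.1] [635.8  58.9  54. ]
carrier 500 [ 600.  -108.7   43.9] [ 558.2 -168.2   38.1] [639.   58.9  49. ]
cup 79 [ 578.1 -133.2   96. ] [ 520.1 -147.6   92. ] [ 621.4 -118.5  101.7]
172 ['651,-137,1', '651,-143,1', '652,-150,-3']
173 ['638,-131,44', '639,-138,41', '648,-150,-1']
174 ['635,-131,44', '635,-137,46', '636,-144,41']
175 ['633,-132,39', '621,-130,96', '621,-136,96']
176 ['618,-125,95', '619,-131,94', '618,-136,96']
177 ['615,-125,97', '618,-132,83', '618,-138,85']
178 ['614,-126,89', '614,-131,88', '614,-138,86']
179 ['612,-
[... 1136 characters left out ...]
']
202 ['546,-129,69', '547,-135,67', '546,-140,70']
203 ['543,-128,75', '543,-134,73', '543,-140,73']
204 ['539,-128,77', '539,-133,78', '540,-139,76']
205 ['536,-127,81', '536,-133,84', '536,-139,83']
206 ['532,-126,91', '532,-132,93', '532,-137,92']
207 ['529,-126,93', '529,-132,91', '529,-137,95']
208 ['526,-126,94', '526,-131,97', '526,-137,97']
209 ['523,-126,92', '523,-131,94', '523,-137,92']
210 ['520,-126,92', '521,-132,90', '520,-137,93']
211 ['528,-138,-1', '528,-145,-5', '528,-150,2']
212 ['525,-138,-1', '525,-144,-1', '525,-151,-4']
213 ['521,-138,-0', '521,-144,2', '522,-151,-3']
214 ['518,-138,-1', '519,-145,-4', '519,-151,-2']
215 ['516,-139,-5', '516,-144,-2', '516,-151,-2']
```

View pics/c1.png

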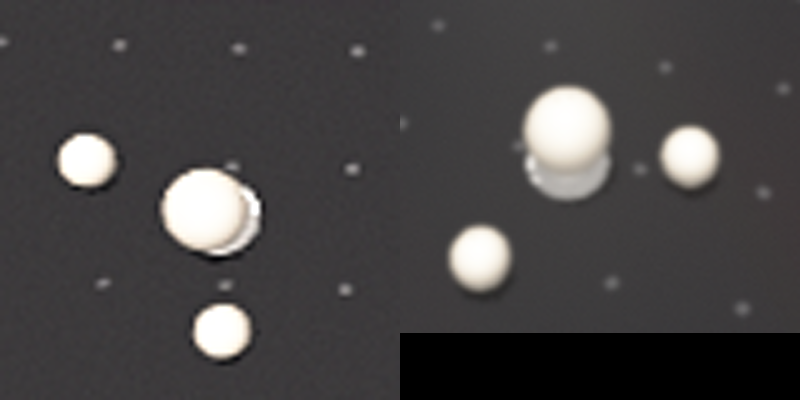

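View pics/c2.png

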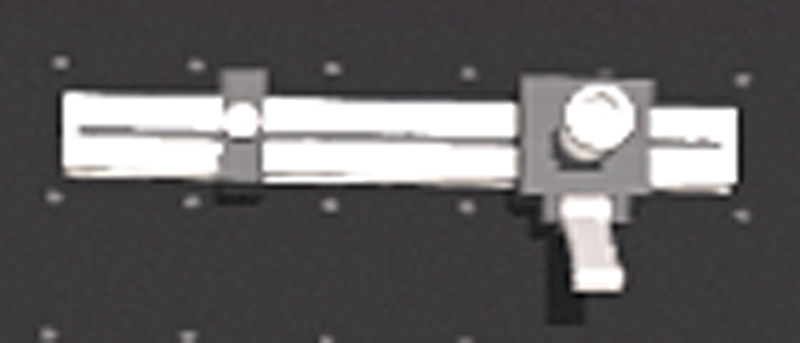

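View pics/c4.png

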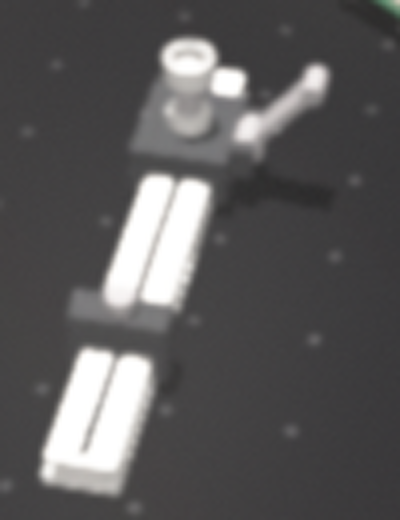

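The crop confirms it: the ball on the ring at top (222,202) has a radius of about 25 mm, the other two about 16 mm. Next I need the rail direction, the cup and the gap.

```bash
python3 - <<'E'
from h import *
for n in ("top","side"):
    a=np.load(f"/tmp/{n}0.npz"); W=a["W"].reshape(-1,3); im=a["im"].reshape(-1,3)
    B=(W[:,0]>500)&(W[:,0]<680)&(W[:,1]>-260)&(W[:,1]<200)
    off=0 if n=="top" else 2
    z=W[:,2]-off
    m=B&(z>18)&(z<28)&(W[:,0]>560)&(W[:,0]<640)&(im.min(1)>120)
    m&=((W[:,1]>-60)&(W[:,1]<15))|((W[:,1]>70))|((W[:,1]<-185))
    p=W[m]; # centre line by bins
    bx=[];
    for y in np.arange(-215,150,10):
        q=p[(p[:,1]>=y)&(p[:,1]<y+10)]
        if len(q)>15: bx.append((y+5,(np.percentile(q[:,0],2)+np.percentile(q[:,0],98))/2,np.ptp(q[:,0])))
    bx=np.array(bx); c=np.polyfit(bx[:,1-1],bx[:,1],1); print(n,"rail x=",c, "y-range",p[:,1].min(),p[:,1].max(), bx[:,2].round(0))
    m=B&(z>92)&(z<101)&(W[:,0]>575); p=W[m]; print("cup",len(p),cv2.minEnclosingCircle(p[:,:2].astype(np.float32)),p.mean(0))
    m=B&(z>40)&(z<47)&(W[:,0]>566)&(W[:,1]<-70); p=W[m]; print("carr",cv2.minAreaRect(p[:,:2].astype(np.float32)),np.percentile(p[:,1],[1,99]))
    m=B&(z>46)&(z<54)&(W[:,1]>0); p=W[m]; print("stop",cv2.minAreaRect(p[:,:2].astype(np.float32)),np.percentile(p[:,1],[2,98]))
    m=B&(z>80)&(z<105)&(W[:,0]<560); p=W[m]; print("levtip",p.mean(0),p.min(0),p.max(0))
    m=(W[:,1]<-200)&(W[:,1]>-380)&(W[:,0]>400)&(W[:,0]<600)&(im[:,1].astype(int)>im[:,0]+25)&(z<50);p=W[m]; print("pcb",p.mean(0),p.min(0),p.max(0))
E
```

```text
top rail x= [-4.33942210e-03  6.05940814e+02] y-range -214.48166528880364 142.51986449005798 [38. 39. 38. 39. 38. 38. 37. 37. 38. 37. 37. 38. 39. 38. 38. 38. 38. 40.]
cup 50 ((606.6030883789062, -133.3926239013672), 15.839876174926758) [ 606.92932725 -133.2556722    96.82970356]
carr ((603.2652587890625, -133.24114990234375), (71.44284057617188, 69.826171875), 0.5956263542175293) [-167.98595488  -98.55981454]
stop ((606.5026245117188, 47.42279052734375), (58.48847198486328, 21.106121063232422), 1.7708039283752441) [36.54173932 58.61016983]
levtip [ 526.99762163 -133.29071772   91.97114673] [ 520.07135622 -143.26487018   80.29464989] [ 536.44706664 -122.95062081   97.88836653]
pcb [ 498.10664103 -333.98700631   24.82701949] [ 451.83709054 -378.8401226    -5.67081614] [ 599.69538944 -200.70314321   37.43798051]
side rail x= [1.82026547e-02 6.05919362e+02] y-range -218.86456390236918 145.02433688736974 [19. 38. 40. 39. 37. 39. 39. 39. 38. 39. 40. 40. 39. 40. 39. 40.]
cup 70 ((609.0469970703125, -134.50466918945312), 17.628278732299805) [ 607.43346418 -133.37409482   98.42099601]
carr ((603.102294921875, -133.3467254638672), (72.55876922607422, 74.55718994140625), 1.261544108390808) [-169.12968223  -98.6769034 ]
stop ((607.71142578125, 48.08441162109375), (27.993507385253906, 59.790672302246094), 87.1289291381836) [35.24867352 59.65855202]
levtip [ 528.56076822 -131.37665387   92.13760192] [ 520.30878325 -146.62248277   82.00518571] [ 540.02217882 -121.92644194   98.89037511]
pcb [ 502.77364326 -332.67622563   28.3054672 ] [ 454.97188283 -379.41420433   10.0912067 ] [ 599.2152337  -201.40185385   37.90893174]
```

Call:
move_arm --moves '[{"rz": -0.143}, {"rz": -0.143}, {"rz": -0.143}, {"dx": -2.3, "dy": -5.3}, {"dx": -2.3, "dy": -5.3}, {"dx": -2.3, "dy": -5.3}, {"dx": -2.3, "dy": -5.3}, {"dx": -2.3, "dy": -5.3}]' --newtons 25

```text
validation failed for argument at $.mo...
```

Call:
move_arm --moves '[{"dx": 0, "dy": 0, "dz": 0, "rx": 0, "ry": 0, "rz": -0.143, "gripper": 8.0}, {"dx": 0, "dy": 0, "dz": 0, "rx": 0, "ry": 0, "rz": -0.143, "gripper": 8.0}, {"dx": 0, "dy": 0, "dz": 0, "rx": 0, "ry": 0, "rz": -0.143, "gripper": 8.0}]' --newtons 25

```text
time_s: 0.48
ee_pos: [279.2, 612.7, 219.9]
tool_rot: [-0.007, 1.0, -0.002, -0.001]
force: [0.0, 0.2, 0.2]
opening: 0.911
```

Call:
move_arm --moves '[{"dx": -2.3, "dy": -5.3, "dz": 0, "rx": 0, "ry": 0, "rz": 0, "gripper": 8.0}, {"dx": -2.3, "dy": -5.3, "dz": 0, "rx": 0, "ry": 0, "rz": 0, "gripper": 8.0}, {"dx": -2.3, "dy": -5.3, "dz": 0, "rx": 0, "ry": 0, "rz": 0, "gripper": 8.0}, {"dx": -2.3, "dy": -5.3, "dz": 0, "rx": 0, "ry": 0, "rz": 0, "gripper": 8.0}, {"dx": -2.3, "dy": -5.3, "dz": 0, "rx": 0, "ry": 0, "rz": 0, "gripper": 8.0}, {"dx": -2.3, "dy": -5.3, "dz": 0, "rx": 0, "ry": 0, "rz": 0, "gripper": 8.0}, {"dx": -2.3, "dy": -5.3, "dz": 0, "rx": 0, "ry": 0, "rz": 0, "gripper": 8.0}, {"dx": -2.3, "dy": -5.3, "dz": 0, "rx": 0, "ry": 0, "rz": 0, "gripper": 8.0}]' --newtons 25

```text
time_s: 1.48
ee_pos: [472.4, 182.4, 218.3]
tool_rot: [-0.013, 1.0, -0.003, -0.003]
force: [0.9, 0.6, -0.1]
opening: 0.911
```

Call:
move_arm --moves '[{"dx": -2.2, "dy": -5.2, "dz": 0, "rx": 0, "ry": 0, "rz": 0.026, "gripper": 8.0}, {"dx": -2.2, "dy": -5.2, "dz": 0, "rx": 0, "ry": 0, "rz": 0, "gripper": 8.0}, {"dx": -2.2, "dy": -5.2, "dz": 0, "rx": 0, "ry": 0, "rz": 0, "gripper": 8.0}, {"dx": -2.2, "dy": -5.2, "dz": 0, "rx": 0, "ry": 0, "rz": 0, "gripper": 8.0}, {"dx": -2.2, "dy": -5.2, "dz": 1, "rx": 0, "ry": 0, "rz": 0, "gripper": 8.0}, {"dx": -2.2, "dy": -5.2, "dz": 3, "rx": 0, "ry": 0, "rz": 0, "gripper": 8.0}, {"dx": 0, "dy": 0, "dz": 0, "rx": 0, "ry": 0, "rz": 0, "gripper": 8.0}]' --newtons 25

```text
time_s: 2.35
ee_pos: [606.3, -143.0, 178.6]
tool_rot: [0.004, 1.0, -0.004, -0.003]
force: [-0.3, 1.4, 0.3]
opening: 0.91
```

```bash
python3 -c "
from h import *
st()"
```

```text
2.35 [ 606.3 -143.   178.6] [[-1.0, 0.008, -0.006], [0.008, 1.0, -0.008], [0.006, -0.008, -1.0]] [-0.3  1.4  0.3] 0.9096760241151458 [-0.08  0.45  0.28  1.74 -0.13  0.98  1.81]
```

Call:
move_arm --moves '[{"dx": 0, "dy": 0.9, "dz": 2, "rx": 0, "ry": 0, "rz": 0, "gripper": 8.0}, {"dx": 0, "dy": 0, "dz": 3, "rx": 0, "ry": 0, "rz": 0, "gripper": 8.0}, {"dx": 0, "dy": 0, "dz": 3, "rx": 0, "ry": 0, "rz": 0, "gripper": 8.0}, {"dx": 0, "dy": 0, "dz": 1.5, "rx": 0, "ry": 0, "rz": 0, "gripper": 8.0}, {"dx": 0, "dy": 0, "dz": 0, "rx": 0, "ry": 0, "rz": 0, "gripper": 8.0}]' --newtons 20

```text
time_s: 2.98
ee_pos: [606.0, -130.2, 81.7]
tool_rot: [0.002, 1.0, -0.003, -0.003]
force: [0.9, 0.4, 1.0]
opening: 0.91
```

```bash
python3 - <<'E'
from h import *
st()
im,d,W=cloud("side"); cv2.imwrite("pics/s1.png",cv2.resize(im[100:260,230:430],(800,640),interpolation=cv2.INTER_CUBIC)[:600,:,::-1])
E
```

```text
2.975 [ 606.  -130.2   81.7] [[-1.0, 0.005, -0.006], [0.005, 1.0, -0.006], [0.006, -0.006, -1.0]] [0.9 0.4 1. ] 0.9100875169890357 [-0.07  0.56  0.24  1.82 -0.17  0.79  1.82]
```

View pics/s1.png

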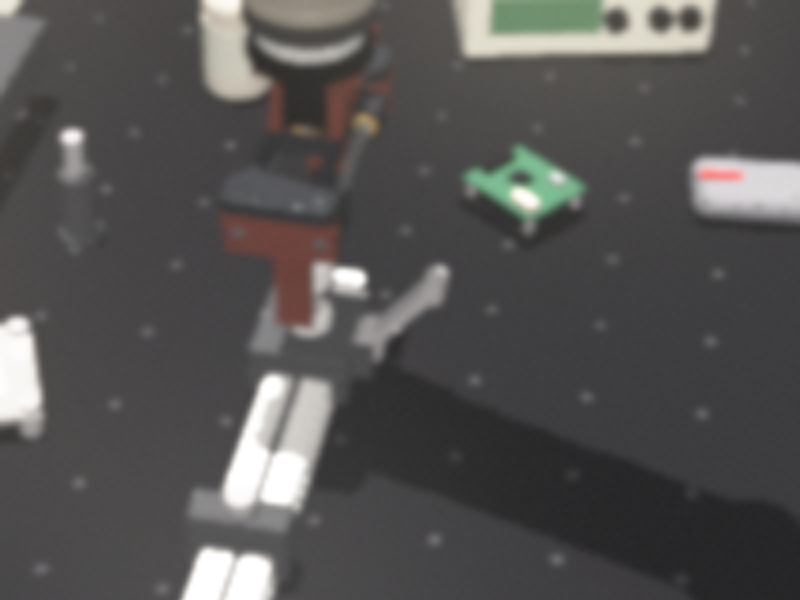

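The gripper's near finger (crop 290,290) hides the cup as expected, clear of the carrier, with the lever on the right at (440,275). I'll close now.

Call:
move_arm --moves '[{"dx": 0, "dy": -0.2, "dz": 0, "rx": 0, "ry": 0, "rz": 0, "gripper": 2.0}, {"dx": 0, "dy": 0, "dz": 0, "rx": 0, "ry": 0, "rz": 0, "gripper": 2.0}, {"dx": 0, "dy": 0, "dz": 0, "rx": 0, "ry": 0, "rz": 0, "gripper": 2.0}, {"dx": 0, "dy": 0, "dz": 0, "rx": 0, "ry": 0, "rz": 0, "gripper": 2.0}, {"dx": 0, "dy": 0, "dz": 0, "rx": 0, "ry": 0, "rz": 0, "gripper": 2.0}]' --newtons 20

```text
time_s: 3.65
ee_pos: [608.7, -132.9, 86.1]
tool_rot: [0.003, 1.0, -0.003, 0.001]
force: [-0.7, -1.8, -1.1]
opening: 0.382
```

Call:
move_arm --moves '[{"dx": 0, "dy": 1.5, "dz": 0, "rx": 0, "ry": 0, "rz": 0, "gripper": 2.0}, {"dx": 0, "dy": 2, "dz": 0, "rx": 0, "ry": 0, "rz": 0, "gripper": 2.0}, {"dx": 0, "dy": 2, "dz": 0, "rx": 0, "ry": 0, "rz": 0, "gripper": 2.0}, {"dx": 0, "dy": 2, "dz": 0, "rx": 0, "ry": 0, "rz": 0, "gripper": 2.0}, {"dx": 0, "dy": 2, "dz": 0, "rx": 0, "ry": 0, "rz": 0, "gripper": 2.0}, {"dx": 0, "dy": 1, "dz": 0, "rx": 0, "ry": 0, "rz": 0, "gripper": 2.0}]' --newtons 20

```text
time_s: 4.4
ee_pos: [608.4, -21.4, 86.2]
tool_rot: [0.003, 1.0, -0.004, -0.0]
force: [-1.4, -2.1, 3.9]
opening: 0.345
```

Call:
move_arm --moves '[{"dx": 0, "dy": 1, "dz": 0, "rx": 0, "ry": 0, "rz": 0, "gripper": 2.0}, {"dx": 0, "dy": 0.7, "dz": 0, "rx": 0, "ry": 0, "rz": 0, "gripper": 2.0}, {"dx": 0, "dy": 0.4, "dz": 0, "rx": 0, "ry": 0, "rz": 0, "gripper": 2.0}, {"dx": 0, "dy": 0.4, "dz": 0, "rx": 0, "ry": 0, "rz": 0, "gripper": 2.0}]' --newtons 20

```text
time_s: 4.9
ee_pos: [608.4, 0.3, 86.2]
tool_rot: [0.004, 1.0, -0.007, 0.0]
force: [-0.4, -13.3, 2.7]
opening: 0.346
```

Call:
move_arm --moves '[{"dx": 0, "dy": 0.3, "dz": 0, "rx": 0, "ry": 0, "rz": 0, "gripper": 2.0}, {"dx": 0, "dy": 0.0, "dz": 0, "rx": 0, "ry": 0, "rz": 0, "gripper": 2.0}]' --newtons 20

```text
time_s: 5.15
ee_pos: [608.4, 0.1, 86.1]
tool_rot: [0.006, 1.0, -0.009, 0.0]
force: [-1.1, 1.0, 5.1]
opening: 0.346
```

```bash
python3 - <<'E'
from h import *
st()
im,d,W=cloud("side"); cv2.imwrite("pics/s2.png",cv2.resize(im[140:300,230:430],(750,600),interpolation=cv2.INTER_CUBIC)[:,:,::-1])
E
```

```text
5.15 [6.084e+02 1.000e-01 8.610e+01] [[-1.0, 0.012, 0.0], [0.012, 1.0, -0.018], [-0.001, -0.018, -1.0]] [-1.1  1.   5.1] 0.3455658925322412 [-0.3   0.54  0.25  1.85 -0.15  0.78  1.58]
```

View pics/s2.png

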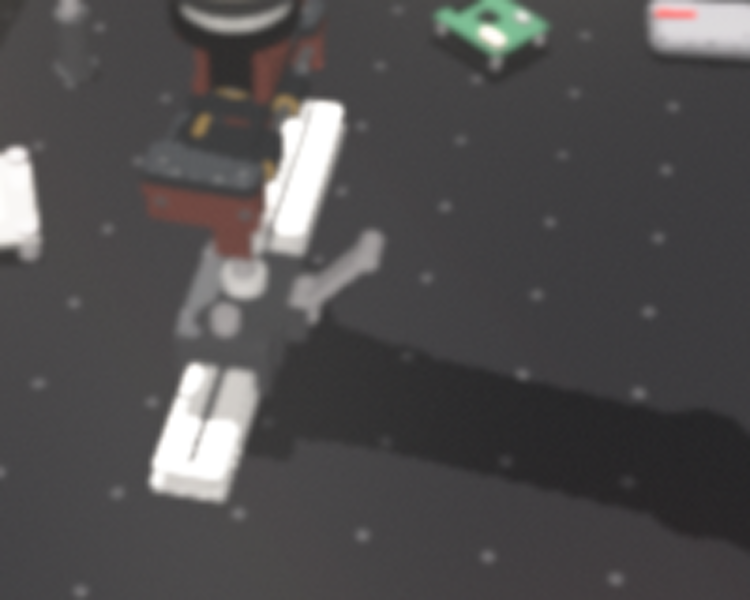

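The carrier block is flush against the stop (crop 225,340), thumbscrew at (225,320), lever still up at (370,245). Next: release, rise, and go to the lever with closed fingers.

Call:
move_arm --moves '[{"dx": 0, "dy": 0, "dz": 0, "rx": 0, "ry": 0, "rz": 0, "gripper": 7.0}, {"dx": 0, "dy": 0, "dz": 0, "rx": 0, "ry": 0, "rz": 0, "gripper": 7.0}, {"dx": 0, "dy": 0, "dz": -2, "rx": 0, "ry": 0, "rz": 0, "gripper": 7.0}, {"dx": 0, "dy": 0, "dz": -4, "rx": -0.015, "ry": 0, "rz": -0.01, "gripper": 7.0}, {"dx": 3, "dy": 0, "dz": -1, "rx": 0, "ry": 0, "rz": 0, "gripper": 0}, {"dx": 3, "dy": 0, "dz": 0, "rx": 0, "ry": 0, "rz": 0, "gripper": 0}, {"dx": 0, "dy": 0, "dz": 0, "rx": 0, "ry": 0, "rz": 0, "gripper": 0}, {"dx": 0, "dy": 0, "dz": 0, "rx": 0, "ry": 0, "rz": 0, "gripper": 0}]' --newtons 20

```text
time_s: 6.2
ee_pos: [550.4, 6.4, 163.5]
tool_rot: [-0.002, 1.0, 0.001, 0.004]
force: [-0.0, 1.3, -0.2]
opening: 0.382
```

```bash
python3 - <<'E'
from h import *
st()
im,d,W=cloud("top"); np.savez("/tmp/t1.npz",im=im,W=W)
im2,d,W2=cloud("side"); np.savez("/tmp/s1.npz",im=im2,W=W2)
cv2.imwrite("pics/t3.png",np.hstack([cv2.resize(im[150:250,265:365],(400,400)),cv2.resize(im2[160:260,260:360],(400,400))])[:,:,::-1])
E
```

```text
6.2 [550.4   6.4 163.5] [[-1.0, -0.004, 0.008], [-0.004, 1.0, 0.002], [-0.008, 0.002, -1.0]] [-0.   1.3 -0.2] 0.38191616369771897 [-0.33  0.34  0.26  1.93 -0.11  0.87  1.56]
```

View pics/t3.png

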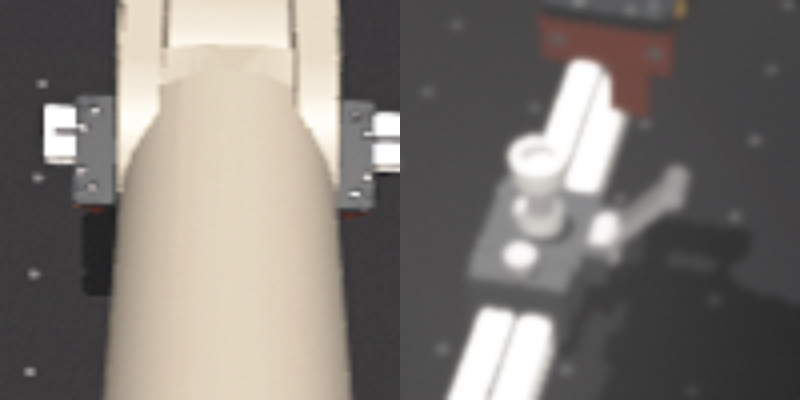

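Side crop: the carrier is flush with the stop, lever tip at (675,180) still up, gripper above. Top view is blocked by the arm. I'll measure the cup and lever from the side.

```bash
python3 - <<'E'
from h import *
a=np.load("/tmp/s1.npz");W=a["W"].reshape(-1,3)
B=(W[:,1]>-60)&(W[:,1]<60)&(W[:,2]<110)
m=B&(W[:,2]>80)&(W[:,2]<103)&(W[:,0]<556)&(W[:,0]>500);p=W[m];print("tip",len(p),p.mean(0),p.min(0),p.max(0))
m=B&(W[:,2]>55)&(W[:,2]<80)&(W[:,0]<568)&(W[:,0]>500);p=W[m];print("handle",len(p),p.mean(0),p.min(0),p.max(0))
m=B&(W[:,2]>94)&(W[:,2]<104)&(W[:,0]>580)&(W[:,0]<630);p=W[m];print("cup",len(p),p.mean(0),p.min(0),p.max(0))
E
```

```text
tip 72 [528.22341622   2.15044734  91.66225444] [520.17764285 -13.89978253  81.35347097] [539.3981527   11.43383394  99.28206898]
handle 69 [547.24392539   3.6086763   67.94428675] [532.74447858 -10.28136253  55.56185609] [560.13964989  12.07959936  79.77822009]
cup 85 [607.15607999   0.69438359  98.26908309] [590.90318128 -20.24219788  94.07414326] [623.04430593  16.82845689 103.27440384]
```

Call:
move_arm --moves '[{"dx": -0.2, "dy": -0.5, "dz": 2, "rx": 0, "ry": -0.008, "rz": 0, "gripper": 0}, {"dx": 0, "dy": 0, "dz": 2.5, "rx": 0, "ry": 0, "rz": 0, "gripper": 0}, {"dx": 0, "dy": 0, "dz": 2, "rx": 0, "ry": 0, "rz": 0, "gripper": 0}, {"dx": 0, "dy": 0, "dz": 0, "rx": 0, "ry": 0, "rz": 0, "gripper": 0}]' --newtons 20

```text
time_s: 6.8
ee_pos: [556.9, 1.4, 96.0]
tool_rot: [-0.002, 1.0, 0.001, 0.008]
force: [0.1, -0.5, -0.3]
opening: 0.006
```

```bash
python3 - <<'E'
from h import *
st()
im2,d,W2=cloud("side")
cv2.imwrite("pics/s4.png",cv2.resize(im2[140:260,250:370],(600,600),interpolation=cv2.INTER_CUBIC)[:,:,::-1])
E
```

```text
6.8 [556.9   1.4  96. ] [[-1.0, -0.004, 0.017], [-0.004, 1.0, 0.001], [-0.017, 0.001, -1.0]] [ 0.1 -0.5 -0.3] 0.006076117704783724 [-0.3   0.44  0.24  1.98 -0.15  0.72  1.6 ]
```

View pics/s4.png

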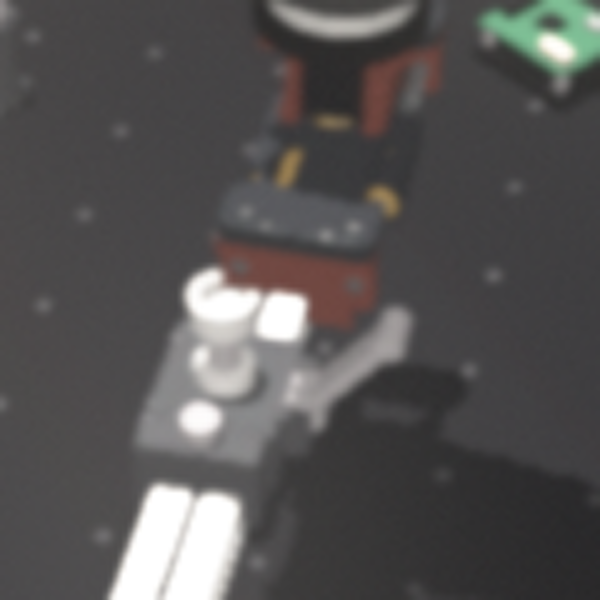

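Call:
move_arm --moves '[{"dx": 0.4, "dy": 0, "dz": 1.0, "rx": 0, "ry": 0.017, "rz": 0, "gripper": 0}, {"dx": 0.5, "dy": 0, "dz": 0.8, "rx": 0, "ry": 0, "rz": 0, "gripper": 0}, {"dx": 0.4, "dy": 0, "dz": 0.6, "rx": 0, "ry": 0, "rz": 0, "gripper": 0}]' --newtons 20

```text
time_s: 7.22
ee_pos: [546.4, 1.6, 73.4]
tool_rot: [-0.002, 1.0, 0.001, 0.002]
force: [0.9, -0.1, 1.9]
opening: 0.005
```

Call:
move_arm --moves '[{"dx": 0.6, "dy": 0, "dz": 0.1, "rx": 0, "ry": 0, "rz": 0, "gripper": 0}, {"dx": 0.6, "dy": 0, "dz": 0.3, "rx": 0, "ry": 0, "rz": 0, "gripper": 0}, {"dx": 0.4, "dy": 0, "dz": 0.4, "rx": 0, "ry": 0, "rz": 0, "gripper": 0}]' --newtons 20

```text
time_s: 7.6
ee_pos: [530.9, 1.6, 65.7]
tool_rot: [-0.002, 1.0, 0.001, 0.004]
force: [1.5, -0.4, 1.6]
opening: 0.005
```

```bash
python3 - <<'E'
from h import *
st()
im2,d,W2=cloud("side")
cv2.imwrite("pics/s5.png",cv2.resize(im2[140:260,250:370],(600,600),interpolation=cv2.INTER_CUBIC)[:,:,::-1])
E
```

```text
7.6 [530.9   1.6  65.7] [[-1.0, -0.004, 0.008], [-0.004, 1.0, 0.002], [-0.008, 0.002, -1.0]] [ 1.5 -0.4  1.6] 0.004891726631863198 [-0.3   0.46  0.22  2.05 -0.17  0.65  1.61]
```

View pics/s5.png

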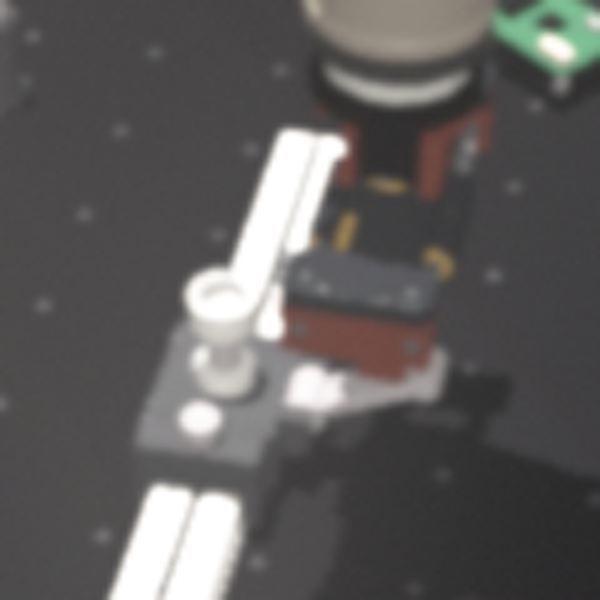

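The lever has been pressed partway (tip at (435,370)) with the finger on its upper face. Continuing.

Call:
move_arm --moves '[{"dx": 0.3, "dy": 0, "dz": 0.6, "rx": 0, "ry": 0, "rz": 0, "gripper": 0}, {"dx": 0.3, "dy": 0, "dz": 0.6, "rx": 0, "ry": 0, "rz": 0, "gripper": 0}, {"dx": 0.1, "dy": 0, "dz": 0.6, "rx": 0, "ry": 0, "rz": 0, "gripper": 0}, {"dx": 0.1, "dy": 0, "dz": 0.6, "rx": 0, "ry": 0, "rz": 0, "gripper": 0}]' --newtons 20

```text
time_s: 8.15
ee_pos: [522.1, 1.6, 40.1]
tool_rot: [-0.002, 1.0, 0.001, 0.004]
force: [0.7, -1.5, 13.3]
opening: 0.003
```

Call:
move_arm --moves '[{"dx": 0, "dy": 0, "dz": 0.4, "rx": 0, "ry": 0, "rz": 0, "gripper": 0}, {"dx": 0, "dy": 0, "dz": 0.4, "rx": 0, "ry": 0, "rz": 0, "gripper": 0}]' --newtons 20

```text
time_s: 8.4
ee_pos: [522.2, 1.6, 37.8]
tool_rot: [-0.001, 1.0, 0.003, 0.003]
force: [-20.5, -0.1, 69.8]
opening: 0.008
```

Call:
move_arm --moves '[{"dx": 0, "dy": 0, "dz": -1, "rx": 0, "ry": 0, "rz": 0, "gripper": 0}, {"dx": 0, "dy": 0, "dz": -4, "rx": 0, "ry": 0, "rz": 0, "gripper": 0}, {"dx": 0, "dy": 0, "dz": -4, "rx": 0, "ry": 0, "rz": 0, "gripper": 0}, {"dx": 0, "dy": 1, "dz": -3, "rx": 0, "ry": 0, "rz": 0, "gripper": 0}, {"dx": 0, "dy": 5, "dz": 0, "rx": 0, "ry": 0, "rz": 0, "gripper": 7.5}, {"dx": 0, "dy": 5, "dz": 0, "rx": 0, "ry": 0, "rz": 0, "gripper": 7.5}, {"dx": 0, "dy": 5, "dz": 0, "rx": 0, "ry": 0, "rz": 0, "gripper": 7.5}, {"dx": 0, "dy": 5, "dz": 0, "rx": 0, "ry": 0, "rz": 0, "gripper": 7.5}]' --newtons 20

```text
time_s: 9.4
ee_pos: [517.5, 210.7, 159.0]
tool_rot: [0.004, 1.0, 0.001, -0.002]
force: [1.5, -0.4, 0.4]
opening: 0.422
```

```bash
python3 - <<'E'
from h import *
st()
im,d,W=cloud("top"); np.savez("/tmp/t2.npz",im=im,W=W)
im2,d,W2=cloud("side")
cv2.imwrite("pics/t6.png",np.hstack([cv2.resize(im[150:250,265:365],(400,400)),cv2.resize(im2[160:260,260:360],(400,400))])[:,:,::-1])
for n,W in (("top",W),("side",W2)):
  W=W.reshape(-1,3);B=(W[:,1]>-60)&(W[:,1]<62)
  m=B&(W[:,2]>28)&(W[:,0]<548)&(W[:,0]>480)&(W[:,2]<80);p=W[m];print(n,"lever",len(p),p.mean(0),p.min(0),p.max(0), np.polyfit(p[:,0],p[:,2],1))
  m=B&(W[:,2]>94)&(W[:,2]<104)&(W[:,0]>580)&(W[:,0]<630);p=W[m];print("cup",len(p),p.mean(0),cv2.minEnclosingCircle(p[:,:2].astype(np.float32)))
E
```

```text
9.4 [517.5 210.7 159. ] [[-1.0, 0.009, -0.004], [0.009, 1.0, 0.002], [0.004, 0.002, -1.0]] [ 1.5 -0.4  0.4] 0.4219448516688429 [-0.65  0.36  0.19  1.91 -0.09  0.88  1.15]
top lever 139 [521.72355462   0.55355158  39.66197529] [495.39321605 -10.53336272  34.65492946] [547.27555536  11.39505657  45.82404287] [-3.43162194e-02  5.75655553e+01]
cup 42 [606.77224288   1.10840796  96.77516105] ((606.28271484375, 0.9825931191444397), 15.850275039672852)
side lever 110 [508.78685442   1.80643982  41.16891159] [494.92886797 -13.67253527  30.13198543] [535.05917559  12.29376139  47.66579936] [-8.74839694e-03  4.56199809e+01]
cup 54 [610.82351762   5.45484831  98.46696738] ((608.9539184570312, 0.30228522419929504), 16.29449462890625)
```

View pics/t6.png

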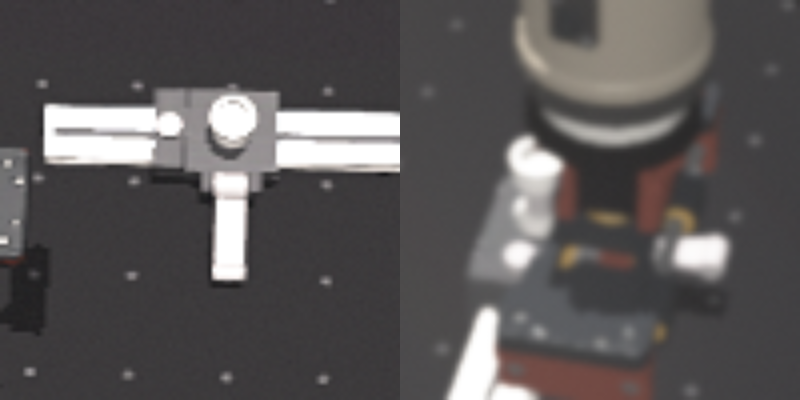

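Top: the lever is level (crop 230,225) and the carrier flush at the stop (185,130). Now the ball.

Call:
move_arm --moves '[{"dx": -1.2, "dy": 4.7, "dz": 0, "rx": 0, "ry": 0, "rz": 0, "gripper": 7.5}, {"dx": -1.2, "dy": 4.2, "dz": 0, "rx": 0, "ry": 0, "rz": 0, "gripper": 7.5}, {"dx": 0, "dy": 0, "dz": 3, "rx": 0, "ry": 0, "rz": 0.009, "gripper": 7.5}, {"dx": 0, "dy": 0, "dz": 3, "rx": 0, "ry": 0, "rz": 0, "gripper": 7.5}, {"dx": 0, "dy": 0, "dz": 0, "rx": 0, "ry": 0, "rz": 0, "gripper": 7.5}]' --newtons 10

```text
time_s: 10.12
ee_pos: [537.7, 304.9, 93.1]
tool_rot: [0.004, 1.0, -0.0, -0.006]
force: [-0.4, -0.1, 0.2]
opening: 0.853
```

```bash
python3 - <<'E'
from h import *
st()
im,d,W=cloud("top"); 
im2,d,W2=cloud("side")
cv2.imwrite("pics/t7.png",np.hstack([cv2.resize(im[150:250,170:270],(400,400)),cv2.resize(im2[250:390,230:370],(400,400))])[:,:,::-1])
E
```

```text
10.125 [537.7 304.9  93.1] [[-1.0, 0.008, -0.012], [0.008, 1.0, -0.001], [0.012, -0.001, -1.0]] [-0.4 -0.1  0.2] 0.8527034961941393 [-0.73  0.54  0.16  1.8  -0.12  0.82  1.05]
```

View pics/t7.png

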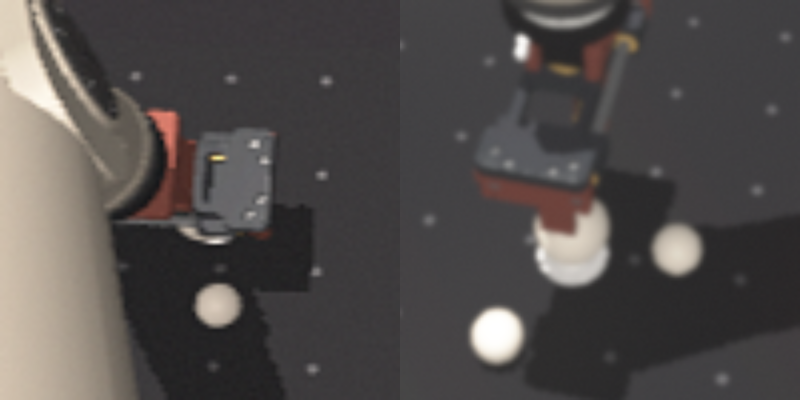

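Side crop: the near finger hangs in front of the ball at (560,215), with the ball between the fingers and the small balls clear. Descending.

Call:
move_arm --moves '[{"dx": -0.4, "dy": 0, "dz": 2, "rx": 0, "ry": -0.012, "rz": 0.008, "gripper": 7.5}, {"dx": 0, "dy": 0, "dz": 2, "rx": 0, "ry": 0, "rz": 0, "gripper": 7.5}, {"dx": 0, "dy": 0, "dz": 2, "rx": 0, "ry": 0, "rz": 0, "gripper": 7.5}, {"dx": 0, "dy": 0, "dz": 1, "rx": 0, "ry": 0, "rz": 0, "gripper": 7.5}, {"dx": 0, "dy": 0, "dz": 0, "rx": 0, "ry": 0, "rz": 0, "gripper": 7.5}]' --newtons 10

```text
time_s: 10.85
ee_pos: [546.8, 305.9, 26.9]
tool_rot: [0.009, 1.0, 0.003, 0.004]
force: [0.5, 1.2, -0.0]
opening: 0.853
```

Call:
move_arm --moves '[{"dx": 0.5, "dy": -0.1, "dz": 0.5, "rx": 0, "ry": 0, "rz": -0.018, "gripper": 7.5}, {"dx": 0, "dy": 0, "dz": 0.4, "rx": 0, "ry": 0, "rz": 0, "gripper": 7.5}, {"dx": 0, "dy": 0, "dz": 0, "rx": 0, "ry": 0, "rz": 0, "gripper": 7.5}]' --newtons 10

```text
time_s: 11.22
ee_pos: [542.1, 305.4, 18.3]
tool_rot: [-0.0, 1.0, 0.003, 0.005]
force: [0.2, 0.5, -0.1]
opening: 0.855
```

Call:
move_arm --moves '[{"dx": 0, "dy": 0, "dz": 0.25, "rx": 0, "ry": 0, "rz": 0, "gripper": 7.5}, {"dx": 0, "dy": 0, "dz": 0, "rx": 0, "ry": 0, "rz": 0, "gripper": 4.0}, {"dx": 0, "dy": 0, "dz": 0, "rx": 0, "ry": 0, "rz": 0, "gripper": 4.0}, {"dx": 0, "dy": 0, "dz": 0, "rx": 0, "ry": 0, "rz": 0, "gripper": 4.0}, {"dx": 0, "dy": 0, "dz": 0, "rx": 0, "ry": 0, "rz": 0, "gripper": 4.0}, {"dx": 0, "dy": 0, "dz": 0, "rx": 0, "ry": 0, "rz": 0, "gripper": 4.0}]' --newtons 12

```text
time_s: 11.98
ee_pos: [542.7, 305.7, 16.3]
tool_rot: [-0.0, 1.0, 0.003, 0.006]
force: [0.2, -0.9, 0.5]
opening: 0.564
```

Held at 49.5 mm. Lift gently and look.

Call:
move_arm --moves '[{"dx": 0, "dy": 0, "dz": -1, "rx": 0, "ry": 0, "rz": 0, "gripper": 4.0}, {"dx": 0, "dy": 0, "dz": -2, "rx": 0, "ry": 0, "rz": 0, "gripper": 4.0}, {"dx": 0, "dy": 0, "dz": -3, "rx": 0, "ry": 0, "rz": 0, "gripper": 4.0}, {"dx": 0, "dy": 0, "dz": -3, "rx": 0, "ry": 0, "rz": 0, "gripper": 4.0}, {"dx": 0, "dy": 0, "dz": -3, "rx": 0, "ry": 0, "rz": 0, "gripper": 4.0}, {"dx": 0, "dy": 0, "dz": -1, "rx": 0, "ry": 0, "rz": 0, "gripper": 4.0}]' --newtons 12

```text
time_s: 12.72
ee_pos: [541.4, 304.7, 155.7]
tool_rot: [0.0, 1.0, 0.004, 0.007]
force: [0.9, 0.4, -0.9]
opening: 0.563
```

```bash
python3 - <<'E'
from h import *
st()
im2,d,W2=cloud("side")
cv2.imwrite("pics/t8.png",cv2.resize(im2[190:390,200:400],(600,600))[:,:,::-1])
E
```

```text
12.725 [541.4 304.7 155.7] [[-1.0, 0.0, 0.013], [0.0, 1.0, 0.008], [-0.013, 0.008, -1.0]] [ 0.9  0.4 -0.9] 0.5634023255995537 [-0.74  0.45  0.17  1.78 -0.1   0.91  1.04]
```

View pics/t8.png

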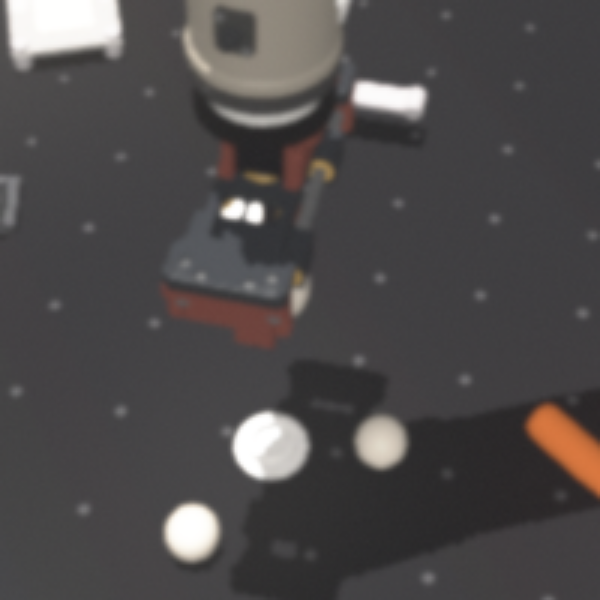

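Ring is empty at (270,445), the ball is held in the fingers (300,295). Moving over the cup.

Call:
move_arm --moves '[{"dx": -0.5, "dy": -2, "dz": 0, "rx": 0.008, "ry": 0.013, "rz": 0, "gripper": 4.0}, {"dx": -1, "dy": -4, "dz": 0, "rx": 0, "ry": 0, "rz": 0, "gripper": 4.0}, {"dx": -1, "dy": -5, "dz": 0, "rx": 0, "ry": 0, "rz": 0, "gripper": 4.0}, {"dx": -1, "dy": -5, "dz": 0, "rx": 0, "ry": 0, "rz": 0, "gripper": 4.0}, {"dx": -1, "dy": -5, "dz": 0, "rx": 0, "ry": 0, "rz": 0, "gripper": 4.0}, {"dx": -1, "dy": -4, "dz": 0, "rx": 0, "ry": 0, "rz": 0, "gripper": 4.0}, {"dx": -0.7, "dy": -3, "dz": 0, "rx": 0, "ry": 0, "rz": 0, "gripper": 4.0}, {"dx": 0, "dy": -1, "dz": 0, "rx": 0, "ry": 0, "rz": 0, "gripper": 4.0}]' --newtons 12

```text
time_s: 13.78
ee_pos: [599.6, -6.6, 147.1]
tool_rot: [0.003, 1.0, -0.005, -0.009]
force: [-0.5, -0.4, -1.2]
opening: 0.563
```

```bash
python3 - <<'E'
from h import *
st()
E
```

```text
13.775 [599.6  -6.6 147.1] [[-1.0, 0.005, -0.019], [0.005, 1.0, -0.009], [0.019, -0.009, -1.0]] [-0.5 -0.4 -1.2] 0.5629535352840385 [-0.28  0.45  0.24  1.81 -0.12  0.91  1.58]
```

Call:
move_arm --moves '[{"dx": -0.7, "dy": 0.7, "dz": 0.5, "rx": -0.009, "ry": -0.019, "rz": -0.005, "gripper": 4.0}, {"dx": 0, "dy": 0, "dz": 1, "rx": 0, "ry": 0, "rz": 0, "gripper": 4.0}, {"dx": 0, "dy": 0, "dz": 1, "rx": 0, "ry": 0, "rz": 0, "gripper": 4.0}, {"dx": 0, "dy": 0, "dz": 0, "rx": 0, "ry": 0, "rz": 0, "gripper": 4.0}]' --newtons 12

```text
time_s: 14.28
ee_pos: [604.9, 4.4, 117.9]
tool_rot: [-0.002, 1.0, 0.001, -0.001]
force: [0.1, -0.5, -0.9]
opening: 0.56
```

```bash
python3 - <<'E'
from h import *
st()
im2,d,W2=cloud("side")
cv2.imwrite("pics/t9.png",cv2.resize(im2[140:260,250:370],(600,600),interpolation=cv2.INTER_CUBIC)[:,:,::-1])
E
```

```text
14.275 [604.9   4.4 117.9] [[-1.0, -0.004, -0.003], [-0.004, 1.0, 0.002], [0.003, 0.002, -1.0]] [ 0.1 -0.5 -0.9] 0.560127163349145 [-0.28  0.49  0.23  1.83 -0.14  0.84  1.59]
```

View pics/t9.png

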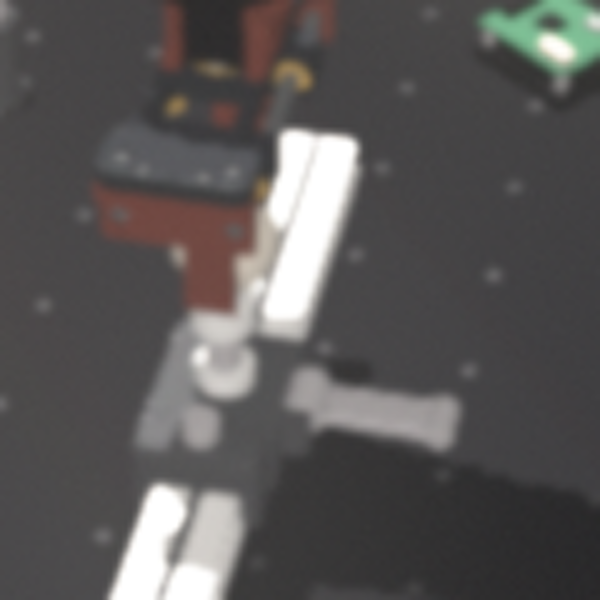

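The lever lies flat (380,410), carrier flush, finger and ball above the cup (215,320). Now centre and lower.

Call:
move_arm --moves '[{"dx": -0.2, "dy": -0.35, "dz": 0.3, "rx": 0, "ry": 0, "rz": 0, "gripper": 4.0}, {"dx": 0, "dy": 0, "dz": 0.3, "rx": 0, "ry": 0, "rz": 0, "gripper": 4.0}, {"dx": 0, "dy": 0, "dz": 0, "rx": 0, "ry": 0, "rz": 0, "gripper": 4.0}]' --newtons 12

```text
time_s: 14.7
ee_pos: [607.9, 1.2, 112.6]
tool_rot: [-0.002, 1.0, 0.001, -0.0]
force: [-0.0, 0.5, -0.7]
opening: 0.559
```

Call:
move_arm --moves '[{"dx": 0.05, "dy": 0, "dz": 0.3, "rx": 0, "ry": 0, "rz": 0, "gripper": 4.0}, {"dx": 0, "dy": 0, "dz": 0.3, "rx": 0, "ry": 0, "rz": 0, "gripper": 4.0}, {"dx": 0, "dy": 0, "dz": 0.15, "rx": 0, "ry": 0, "rz": 0, "gripper": 4.0}, {"dx": 0, "dy": 0, "dz": 0, "rx": 0, "ry": 0, "rz": 0, "gripper": 4.0}]' --newtons 12

```text
time_s: 15.2
ee_pos: [607.4, 1.0, 104.8]
tool_rot: [-0.002, 1.0, 0.001, -0.0]
force: [0.4, 0.1, -0.6]
opening: 0.563
```

Call:
move_arm --moves '[{"dx": 0, "dy": 0, "dz": 0.1, "rx": 0, "ry": 0, "rz": 0, "gripper": 4.0}, {"dx": 0, "dy": 0, "dz": 0.1, "rx": 0, "ry": 0, "rz": 0, "gripper": 4.0}, {"dx": 0, "dy": 0, "dz": 0, "rx": 0, "ry": 0, "rz": 0, "gripper": 4.0}]' --newtons 12

```text
time_s: 15.58
ee_pos: [607.6, 1.1, 102.8]
tool_rot: [-0.002, 1.0, 0.001, -0.0]
force: [-0.3, -0.4, -1.0]
opening: 0.565
```

Call:
move_arm --moves '[{"dx": 0, "dy": 0, "dz": 0.1, "rx": 0, "ry": 0, "rz": 0, "gripper": 4.0}, {"dx": 0, "dy": 0, "dz": 0.1, "rx": 0, "ry": 0, "rz": 0, "gripper": 4.0}, {"dx": 0, "dy": 0, "dz": 0, "rx": 0, "ry": 0, "rz": 0, "gripper": 4.0}]' --newtons 12

```text
time_s: 15.95
ee_pos: [608.3, 1.0, 102.5]
tool_rot: [-0.002, 1.0, 0.001, 0.001]
force: [-1.1, 0.0, 1.8]
opening: 0.566
```

Contact: the vertical force changed from -0.8 to +1.8 N, at the predicted height. Next, open slowly.

Call:
move_arm --moves '[{"dx": 0, "dy": 0, "dz": 0, "rx": 0, "ry": 0, "rz": 0, "gripper": 5.0}, {"dx": 0, "dy": 0, "dz": 0, "rx": 0, "ry": 0, "rz": 0, "gripper": 5.1}, {"dx": 0, "dy": 0, "dz": 0, "rx": 0, "ry": 0, "rz": 0, "gripper": 5.3}, {"dx": 0, "dy": 0, "dz": 0, "rx": 0, "ry": 0, "rz": 0, "gripper": 5.6}, {"dx": 0, "dy": 0, "dz": 0, "rx": 0, "ry": 0, "rz": 0, "gripper": 6.2}, {"dx": 0, "dy": 0, "dz": 0, "rx": 0, "ry": 0, "rz": 0, "gripper": 7.2}, {"dx": 0, "dy": 0, "dz": 0, "rx": 0, "ry": 0, "rz": 0, "gripper": 8.0}, {"dx": 0, "dy": 0, "dz": 0, "rx": 0, "ry": 0, "rz": 0, "gripper": 8.0}]' --newtons 5

```text
time_s: 16.95
ee_pos: [608.5, 1.1, 102.0]
tool_rot: [-0.002, 1.0, 0.001, 0.001]
force: [-0.5, 0.1, -0.4]
opening: 0.906
```

```bash
python3 - <<'E'
from h import *
st()
im2,d,W2=cloud("side")
cv2.imwrite("pics/t10.png",cv2.resize(im2[140:260,250:370],(600,600),interpolation=cv2.INTER_CUBIC)[:,:,::-1])
E
```

```text
16.95 [608.5   1.1 102. ] [[-1.0, -0.005, 0.002], [-0.005, 1.0, 0.002], [-0.002, 0.002, -1.0]] [-0.5  0.1 -0.4] 0.9056202191793208 [-0.27  0.51  0.22  1.84 -0.15  0.81  1.6 ]
```

View pics/t10.png

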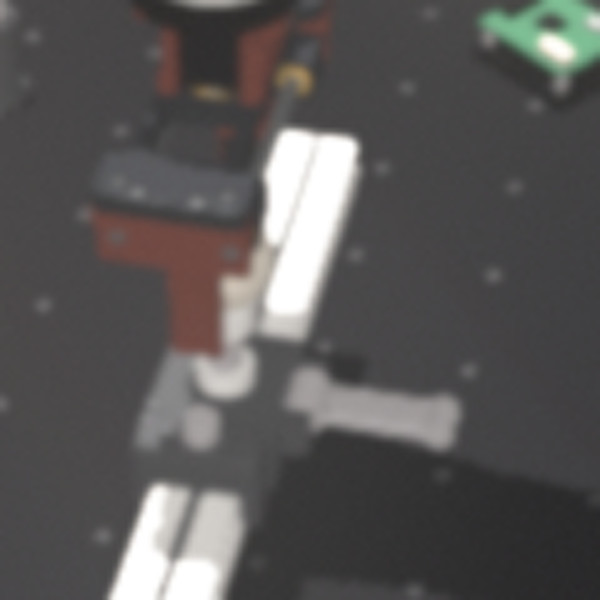

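Part of the ball still shows behind the open near finger (240,290), sitting in the cup. Rise straight up, then move away.

Call:
move_arm --moves '[{"dx": 0, "dy": 0, "dz": -0.8, "rx": 0, "ry": 0, "rz": 0, "gripper": 8.0}, {"dx": 0, "dy": 0, "dz": -2, "rx": 0, "ry": 0, "rz": 0, "gripper": 8.0}, {"dx": 0, "dy": 0, "dz": -3, "rx": 0, "ry": 0, "rz": 0, "gripper": 8.0}, {"dx": 0, "dy": 0, "dz": -4, "rx": 0, "ry": 0, "rz": 0, "gripper": 8.0}, {"dx": 0, "dy": 0, "dz": -3, "rx": 0, "ry": 0, "rz": 0, "gripper": 8.0}, {"dx": 1, "dy": 5, "dz": 0, "rx": 0, "ry": 0, "rz": 0, "gripper": 8.0}, {"dx": 1, "dy": 5, "dz": 0, "rx": 0, "ry": 0, "rz": 0, "gripper": 8.0}, {"dx": 1, "dy": 5, "dz": 0, "rx": 0, "ry": 0, "rz": 0, "gripper": 8.0}]' --newtons 5

```text
time_s: 18.0
ee_pos: [579.4, 148.2, 239.7]
tool_rot: [0.003, 1.0, 0.001, 0.004]
force: [0.8, 0.4, -0.0]
opening: 0.914
```

Call:
move_arm --moves '[{"dx": 0, "dy": 5, "dz": 0, "rx": 0, "ry": 0, "rz": 0, "gripper": 8.0}, {"dx": 0, "dy": 5, "dz": 0, "rx": 0, "ry": 0, "rz": 0, "gripper": 8.0}, {"dx": 0, "dy": 5, "dz": 0, "rx": 0, "ry": 0, "rz": 0, "gripper": 8.0}, {"dx": 0, "dy": 5, "dz": 0, "rx": 0, "ry": 0, "rz": 0, "gripper": 8.0}, {"dx": 0, "dy": 0, "dz": 0, "rx": 0, "ry": 0, "rz": 0, "gripper": 8.0}, {"dx": 0, "dy": 0, "dz": 0, "rx": 0, "ry": 0, "rz": 0, "gripper": 8.0}]' --newtons 5

```text
time_s: 18.75
ee_pos: [578.4, 359.0, 244.1]
tool_rot: [0.001, 1.0, 0.002, 0.005]
force: [0.5, -0.5, 0.1]
opening: 0.908
```

```bash
python3 - <<'E'
from h import *
st()
im,d,W=cloud("top"); im2,d,W2=cloud("side")
cv2.imwrite("pics/t11.png",np.hstack([cv2.resize(im[150:250,265:365],(400,400)),cv2.resize(im2[160:260,260:360],(400,400))])[:,:,::-1])
for n,W,im in (("top",W,im),("side",W2,im2)):
  W=W.reshape(-1,3);im=im.reshape(-1,3);B=(W[:,1]>-60)&(W[:,1]<62)
  m=B&(W[:,2]>30)&(W[:,0]<548)&(W[:,0]>508)&(W[:,2]<60);p=W[m];print(n,"lever",len(p),p.mean(0),np.polyfit(p[:,0],p[:,2],1))
  m=B&(W[:,2]>120)&(W[:,2]<160)&(W[:,0]>570)&(W[:,0]<640);p=W[m];print("ball",len(p),p.mean(0),p.max(0),cv2.minEnclosingCircle(p[:,:2].astype(np.float32)))
  m=B&(W[:,2]>40)&(W[:,2]<47)&(W[:,0]>585)&(W[:,1]<30);p=W[m];print("carr y",np.percentile(p[:,1],[1,99]))
  z=W[:,2]
  m=(W[:,1]<-200)&(W[:,1]>-380)&(W[:,0]>400)&(W[:,0]<600)&(im[:,1].astype(int)>im[:,0]+25)&(z<50);p=W[m]; print("pcb",p.mean(0))
E
```

```text
18.75 [578.4 359.  244.1] [[-1.0, 0.001, 0.01], [0.001, 1.0, 0.005], [-0.01, 0.005, -1.0]] [ 0.5 -0.5  0.1] 0.9081492050448327 [-0.75  0.47  0.15  1.53 -0.07  1.14  0.98]
top lever 107 [5.28299421e+02 2.90061858e-01 3.90077200e+01] [-5.94708315e-03  4.21495606e+01]
ball 239 [603.71695708   0.79598857 136.09827059] [629.57449198  24.24017064 148.52409649] ((606.5816040039062, 0.5889209508895874), 24.86152458190918)
carr y [-32.43431277  28.76141857]
pcb [ 498.44709138 -333.50209627   24.65834788]
side lever 137 [527.67680909   1.39709703  41.10321722] [1.35973863e-02 3.39281918e+01]
ball 277 [602.63952714   8.78023658 137.1447111 ] [631.74299514  26.03493485 149.53997257] ((606.7037963867188, 2.0618491172790527), 25.11957550048828)
carr y [-52.87147276  26.7179204 ]
pcb [ 502.03198658 -332.1450647    28.32039849]
```

View pics/t11.png

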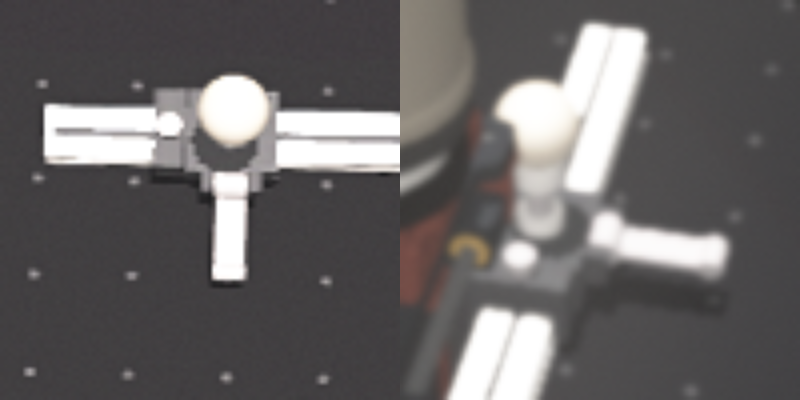

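The ball sits centred on the cup (top crop 233,108; side crop 538,120). The lever is level, the carrier is at the stop and the gripper is clear. Handing in.

```bash
python3 -c "
from h import *
print(ticket.job_done())"
```

```text
the job is handed in; nothing more can be done
None
```

I slid the carrier against the stop, pressed the cam lever down to its end stop, and set the white ball in the cup. I then moved the arm clear and handed the job in at about 19 s; no verdict was reported.

**Carrier:** It stopped moving at the stop, with 13 N of push, and looks flush with it in both views. The depth-based edge readings of the carrier block (top 28.8 mm, side 26.7 mm in y) fell short of the stop face at about 36 mm. I put that down to my cropping at 30 mm, so I rely on the contact force, the cup at y ≈ 0.8 mm as worked out beforehand, and the pictures.

**Lever:** It lies level, with a measured slope of about 0.01 rad in both views. The last press met the hard end at about 70 N on the fingertips. That is well above the push needed, but below the 120 N wrist limit.

**Ball:** It was lowered to light contact (about 2 N) before release. The final top view puts it at (606.6, 0.6) mm, against the cup centre at about (606.5, 0.9). The side view reads about 1.5 mm off in y, where the arm partly hides the ball.

**Circuit board:** Its position is the same as at the start to within 1 mm.

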